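# Lock the swing-out hook arm with the quick-release pin

## Robot

A 6-joint arm with a two-finger parallel gripper is mounted at the origin on the work surface. World frame = base frame: x ahead of the robot, y to its left, z up, the work surface at z = 0. Lengths are in m, angles in rad, forces in N, time in s.
With the tool pointing down it reaches from about 0.275 to 0.975 m from the base axis. Payload 8.4 kg.
Tool frame: the origin (TCP) lies midway between the tips of the shut fingers; the grasp point (between the pads) lies robot.hold_point_z behind it (robot.hold_point_z is the distance from the TCP to the grasp point, in m); z points along the fingers, y is the line along which they close (so a half turn about z gives the same grasp; the last joint's range is limited). The gripper opens to 92 mm and grips with 3 to 60 N. Pads are 20 mm wide; open, the fingers measure 128 mm over their backs; the gripper's body (75 mm by 189 mm) begins 69 mm behind the grasp point.
Start: joints at [1.146, 0.353, 1.633, -0, 1.155, -0.002], TCP at [0.256, 0.57, 0.194] pointing down, gripper open.
Joint ranges: [-2.63, 2.63], [-0.92, 2.1], [0.06, 2.66], [-1.3, 4.44], [0, 2.69], [-3.02, 3.02]. Speed limits (rad/s): [2.22, 2.22, 2.79, 3.14, 3.14, 3.14].

## Interface

Orientations are given as a rotation vector (axis times angle).
In Python, from bench import get_obs, optics, ticket, robot gives the robot as it stands.
- The arm moves only by the shell command python3 -m inch 'ROWS' [OPENING] [FORCE]. ROWS is JSON, a list of rows, each an object of numbers: "tx", "ty", "tz": the shift along the tool's x, y, z in m; "ax", "ay", "az": the turn, a rotation vector about the tool's x, y, z in rad. A call has 1 to 8 rows; each row is the pose to reach, as a shift and turn from the pose commanded when the call began, along the tool's axes at that moment; what a row does not reach only later rows make up. A row lasts 1/8 s, in which the tool goes at most 62.5 mm and 10.7 degrees, less where a joint would pass 70% of its speed; a pose out of reach is approached as far as the arm can. A call with a gripper value outside its range is refused whole. OPENING is the finger opening in m, from 0 to 0.0919, set as the call begins (- or left out, the last holds). The fingers move at their own pace and stop on an object; FORCE is the grip in N (left out, the last holds). Time passes only in rows, so rows that repeat a pose let the fingers close. It gives the time, the measured TCP pose, the force, the opening and the grip force at its end, in the units of the state.
- get_obs(): the state, without advancing time (a new reading comes with each control period).
- optics.grab_frame(name): name is "scene" or "top"; returns the picture (480x640x3 uint8, blue, green, red); there is no depth.
- optics.camera_info(name): a dict with "intrinsics" (3x3 intrinsics, pixels), "R" (3x3) and "t" (3): a world point X has camera coordinates R X + t. Camera axes: x right, y down, z forward; pixel columns grow to the right and rows downward; lengths in m; the calibration is good to about 2 mm. A picture is of the moment at which its call begins. camera_info takes no time and is no camera call.
- ticket.sign_off(): hands the job in; it is judged then, once.
The state is a dict: "time": time; "joint_pos": joint angles; "dq": joint speeds; "joint_efforts": joint torques, N m; "tcp_pos": TCP position; "orientation": TCP orientation; "ft_force": force on the tool from outside, world axes, zero at the start; "wrist_torque": the same for the moment, N m; "finger_gap": opening from 0.0 (shut) to 1.0 (fully open); "grasp_force": force on a finger pad.
Only numpy, scipy, OpenCV 4.12 (cv2) and the standard library are available. Lean on these libraries where they do the work, as an engineer would, in place of code of your own. Each camera call takes 0.05 s, during which the arm holds its last target. There are 200 camera calls.

## Task

The hook arm with the green basket has been swung out from its desk stand. Take the quick-release pin from its wooden rest by squeezing its two red buttons, put it through the hole in the end of the arm, bring the arm back over the stand's lower plate, feel gently for the hole in that plate without forcing anything, and slide the pin fully home. Then let go so that the buttons spring out and the balls lock under the plate; leave the jar, pencil and eraser alone.

Things in the scene. Friction and masses are not known exactly. Their poses are not given: they have to be found in the camera images.
- stand: Fixed desk stand: wooden base 120 x 300 x 12 mm (local x by y), a steel pivot post at local (0, -90) mm and a bracket post at local (0, 125) mm that carries the dark lower plate. Origin: centre of the base's underside, on the table; z up.
- plate_mark (a point): Marks the middle of the lower plate's slot, on the stand at local (0, 80, 168) mm, plate-top height. Plate 50 x 46 mm, 8 mm thick, free below, unyielding; through hole of diameter 17.5 mm, 1 mm chamfer. It was clamped by hand: the hole's centre lies up to 11 mm from this mark either way along the stand's x (not off in y). Not measured, hidden under the arm: find it by feel.
- hook_arm (a joint): Angle of the hook arm about its vertical pivot, rad, range -0.15 to 1.0. 0: its hole is over the mark plate_mark; positive: swung towards the stand's -x (counter-clockwise from above). Stays where left; about 1.5 N at the hole moves it. With the holes in line it reads within 0.075 of 0.
- hook_pivot (a point): On the pivot axis of the hook arm, at the height of the arm's top face (180 mm above the table). A dark nut rises 12 mm above it.
- hook_hole (a point): Centre of the hole in the arm's free end, at the top face (180 mm above the table), 170 mm from the pivot axis. The end is 44 x 44 x 10 mm steel; through hole, diameter 17.5 mm, 2 mm chamfer. The arm's underside passes 2 mm above the lower plate. A green mesh basket hangs below the arm, 25 to 125 mm from the pivot.
- pin: Quick-release pin, 0.13 to 0.22 kg, upright in its rest. Origin: on its axis at the underside of the aluminium shoulder (diameter 40, 5 mm thick); z up. Below it a steel shank, diameter 16 mm, 38 mm long. Two brass balls 22 to 27 mm below the origin stick out 3.2 mm to local +y and -y; with the shoulder down on the arm and the holes in line they are 2 mm under the lower plate.
- pin_grip (a point): Middle of the pin's head, 27 mm above its origin, at button height. Black head 26 x 26 mm, 5 to 41 mm above the origin; a red button (16 wide, 22 mm tall) stands out 4 mm on each of the local +y and -y sides. Pinching along y with 20 N or more presses both flush (34 to 26 mm) and draws the balls in; pinching along x does not, and the balls then stop the pin at any hole.
- pin_tip (a point): Centre of the pin's flat tip, 38 mm below the pin's origin; the tip's edge has a chamfer of 1 by 1.5 mm.
- button_left (a joint): Travel of the button on the pin's +y side, m: 0 sprung out (ball out), 0.004 pressed flush (ball in). Spring about 4 N, 7 N at flush. It cannot come fully out while its ball is inside a hole.
- button_right (a joint): The same for the button on the pin's -y side.
- pin_rest: Fixed dark wooden block 64 x 64 x 50 mm with a hole of diameter 27 mm, 45 mm deep, in its top, in which the pin stands loosely, its shoulder on the block's top. Origin: centre of the underside.
- jar: Glass jar with steel twist cap, diameter 66 mm, 105 mm tall; bystander. Origin: centre of its underside.
- pencil: Red pencil, 168 mm long, 8 mm thick, lying on the table; bystander. Origin near its middle, at the table.
- eraser: White eraser, 45 x 20 x 12 mm; bystander. Origin: centre of its underside.
Things that resemble listed ones, but are neither listed nor needed, are in the scene too. Of the things like the pin, leave any that is orange or pink; of the rest the larger one is meant.

How it is judged:
On the way, in this order (a step that is already met when the one before it is completed fails the run):
1. the hook arm is swung back over the stand's lower plate (value of joint hook_arm between -0.11 and 0.11 rad), for 0.1 s.
2. with both buttons held in, the pin is slid through the arm and the lower plate (value of joint each of button_left, button_right above 0.003 m and z of pin in the frame of stand below 0.19 m and horizontal distance between pin and hook_hole below 0.004 m), for 0.05 s.
At the end, for the whole second after the job is handed in: The pin stands upright (0.08 rad) through the arm's hole (axis within 3 mm) and the lower plate, shoulder within 2.5 mm of the arm's top, both buttons out (within 1 mm), so the balls lock under the plate; the arm is within 0.08 rad of 0; the pin is released and at rest (z of pin in the frame of stand between 0.177 and 0.1825 m and horizontal distance between pin and hook_hole below 0.003 m and angle between the z axis of pin and the z axis of stand, either way round below 0.08 rad and value of joint each of button_left, button_right below 0.001 m and value of joint hook_arm between -0.08 and 0.08 rad and linear speed of pin below 0.02 m/s); the robot touches nothing.
It fails at once if the pin is forced against the arm or stand with more than 40 N (contact force between pin and stand above 40 N).
It fails at once if the jar is pushed more than 20 mm or tipped (distance of jar from where it was at the start of the episode above 0.02 m or angle between jar's own z axis and vertical above 0.3 rad).
It fails at once if the pencil is moved more than 30 mm (distance of pencil from where it was at the start of the episode above 0.03 m).
It fails at once if the eraser is moved more than 20 mm (distance of eraser from where it was at the start of the episode above 0.02 m).
It also fails if it takes over 64 s, if anything falls off the work surface, if the arm or the gripper's body presses on something with over 40 N, if the wrist force passes 120 N, or if a joint passes its speed limit or range.

## Working session

There is one attempt and no reset: what is moved stays moved. The work goes in short steps, Python scripts to look and compute and a shell command to move; the robot and the scene stay as the last step left them, time stands still between calls to the robot, and variables do not carry over. Pictures are saved under pics/ and viewed, at most 10 in all, crops included, and the job is handed in when it is done.

```bash
ls; mkdir -p pics; python3 - <<'E'
from bench import get_obs, optics, robot
import cv2
print(get_obs(), robot.hold_point_z)
for n in("scene","top"):
    cv2.imwrite(f"pics/{n}0.png",optics.grab_frame(n)); c=optics.camera_info(n); print(n,c)
E
```

```text
pics
{'time': 0.0, 'joint_pos': array([ 1.14557315e+00,  3.53648129e-01,  1.63412871e+00, -3.10691084e-06,
        1.15518395e+00, -2.42739735e-03]), 'dq': array([ 0.00100911, -0.00018832,  0.0003886 , -0.00019158, -0.00111024,
       -0.00031108]), 'joint_efforts': array([ 6.30457671e-04, -5.93851340e+01, -3.34220588e+01,  6.96021644e-02,
        2.35906028e-02, -1.03564805e-04]), 'tcp_pos': array([0.25624738, 0.56948582, 0.19306604]), 'orientation': array([-6.59128153e-01, -3.07137485e+00,  2.10088116e-03]), 'ft_force': array([ 0.18902141, -0.42581952,  0.33098557]), 'wrist_torque': array([-0.01531468, -0.01908826,  0.05559153]), 'grasp_force': 0.0, 'finger_gap': 1.0006380772308257} 0.0187
scene {'intrinsics': array([[587.75057974,   0.        , 320.81560241],
       [  0.        , 587.75057974, 234.88679233],
       [  0.        ,   0.        ,   1.        ]]), 'R': array([[-0.68754052,  0.72602969,  0.01299662],
       [ 0.45372195,  0.44350508, -0.7729422 ],
       [-0.56694305, -0.52553223, -0.63434332]]), 't': array([ 0.4082354 , -0.13395165,  1.36529385])}
top {'intrinsics': array([[602.54093082,   0.        , 320.3333561 ],
       [  0.        , 602.54093082, 236.74791618],
       [  0.        ,   0.        ,   1.        ]]), 'R': array([[-0.0216562 , -0.9997638 ,  0.00182854],
       [-0.99416364,  0.02134148, -0.10575067],
       [ 0.10568667, -0.00410803, -0.994391  ]]), 't': array([-0.06699322,  0.55259329,  1.08948879])}
```

View pics/scene0.png

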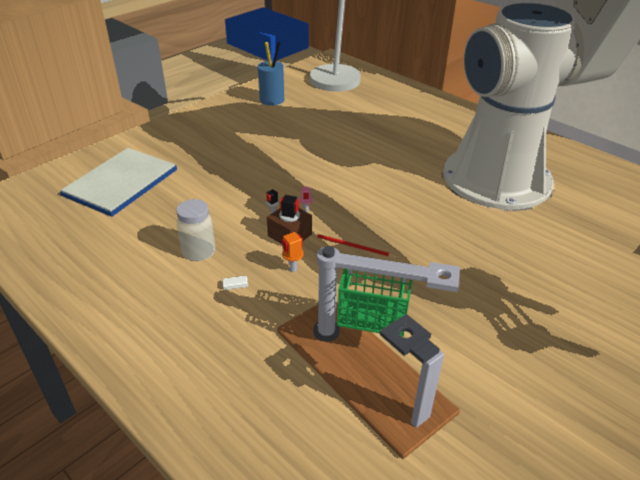

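View pics/top0.png

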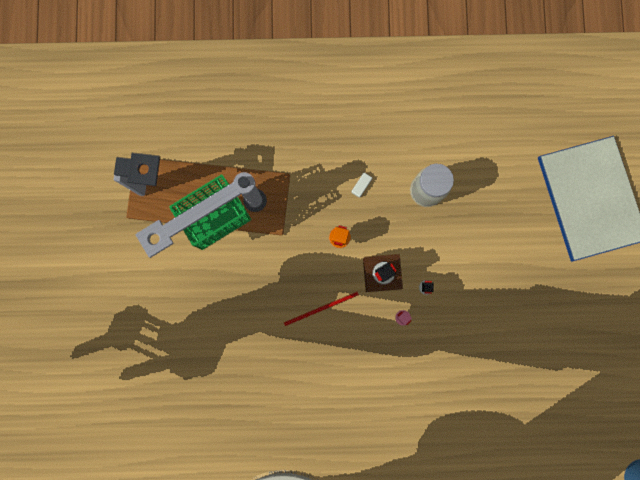

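The scene view shows the stand, with its arm end at (445,276) and plate hole at (408,335). The pin is in its rest at (289,212), with the orange and pink decoys and a smaller black decoy nearby. In the top view the arm hole is at (153,239), the pivot nut at (245,183), the plate hole at (144,169) and the pin at (385,272). I'll enlarge the key regions next.

```bash
python3 - <<'E'
import cv2,numpy as np
t=cv2.imread("pics/top0.png");s=cv2.imread("pics/scene0.png")
a=cv2.resize(t[140:265,110:300],None,fx=4,fy=4,interpolation=2)   # 760x500
cv2.imwrite("pics/c1.png",a)
b=cv2.resize(t[245:300,355:445],None,fx=4.4,fy=5.4*0+4.4,interpolation=2)
c=cv2.resize(s[180:250,255:345],None,fx=4.4,fy=4.4,interpolation=2)
d=cv2.resize(s[240:370,300:470],None,fx=2.3,fy=2.3,interpolation=2)
h=600;W=np.zeros((h,800,3),np.uint8)
W[:b.shape[0],:b.shape[1]]=b; W[:c.shape[0],400:400+c.shape[1]]=c; W[308:308+d.shape[0]][:292,:d.shape[1]]=d[:292]
cv2.imwrite("pics/c2.png",W)
E
```

```text
(no output)
```

View pics/c1.png

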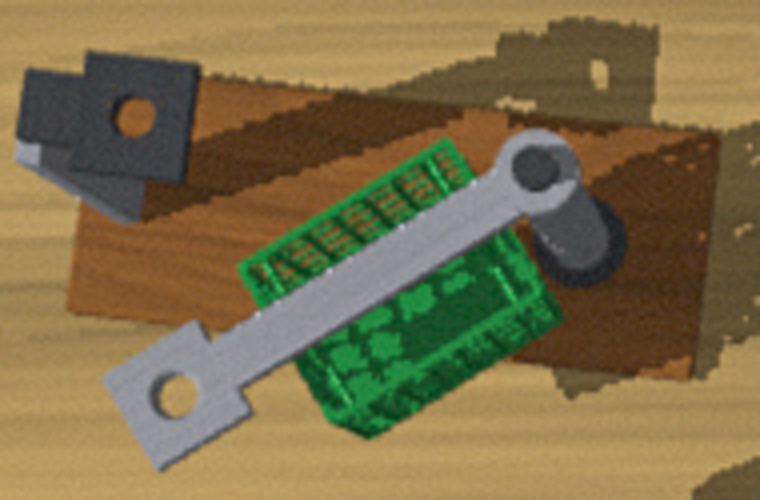

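View pics/c2.png

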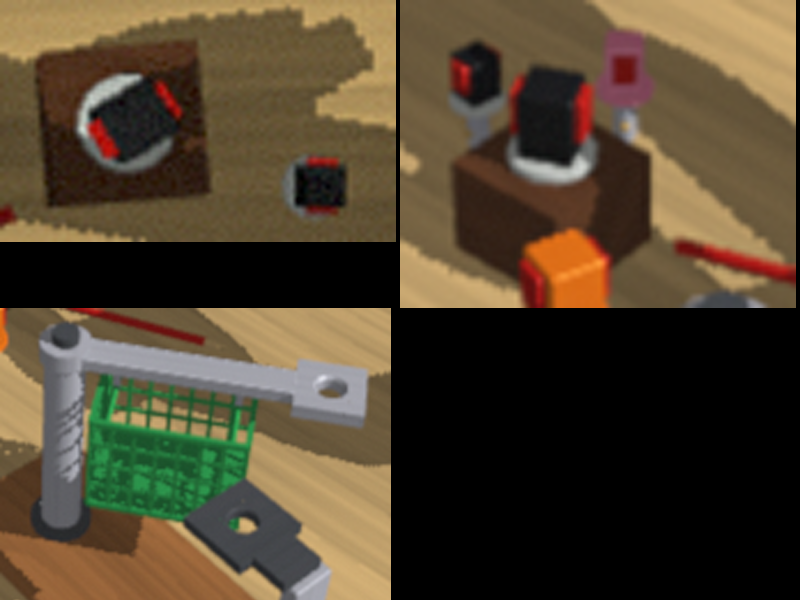

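The crops show the arm hole at about (175,394), the plate hole at (133,116) and the nut at (535,167) in c1. The pin head and its diagonal button pair are in c2 at about (135,120). The plate hole can be seen for now, which gives a first guess for the search.

```bash
cat > h.py <<'E'
import cv2,numpy as np
from bench import get_obs,optics,robot
from scipy.spatial.transform import Rotation as Ro
def cast(n,uv,z):
    c=optics.camera_info(n);R,t=np.array(c["R"]),np.array(c["t"])
    d=R.T@np.linalg.inv(c["intrinsics"])@[uv[0],uv[1],1]; o=-R.T@t
    return o+d*(z-o[2])/d[2]
def tri(uvs):
    P=[np.array(optics.camera_info(n)["intrinsics"])@np.c_[optics.camera_info(n)["R"],optics.camera_info(n)["t"]] for n in("top","scene")]
    X=cv2.triangulatePoints(P[0],P[1],np.array(uvs[0],float),np.array(uvs[1],float)).ravel();return X[:3]/X[3]
def comp(mask,seed):
    n,l,st,ce=cv2.connectedComponentsWithStats(mask.astype(np.uint8),connectivity=4)
    k=l[int(seed[1]),int(seed[0])]
    return (ce[k],st[k,4]) if k else (None,0)
def rel(p,yaw_vec=None):
    """shift in tool axes from current TCP to p"""
    o=get_obs();return Ro.from_rotvec(o["orientation"]).inv().apply(np.array(p)-o["tcp_pos"])
E
python3 - <<'E'
from h import *
np.set_printoptions(precision=4,suppress=True)
t=cv2.imread("pics/top0.png");s=cv2.imread("pics/scene0.png")
for n,im,sa,sp in(("top",t,(153,239),(143,168)),("scene",s,(444,274),(406,334))):
    S=cv2.cvtColor(im,cv2.COLOR_BGR2HSV)[...,1]
    for nm,sd,z in(("arm",sa,.175),("plate",sp,.164)):
        for th in(60,75,90):
            c,a=comp(S>th,sd)
            if c is not None:print(n,nm,th,c,a,cast(n,c,z))
V=cv2.cvtColor(t,cv2.COLOR_BGR2HSV)
g=V[...,2]; sub=g[150:210,225:270]
for th in(80,95,110):
    c,a=comp(g<th,(244,182)); print("nut",th,c,a,None if c is None else cast("top",c,.192))
# red buttons in pin
for n,im,(x0,y0,x1,y1) in(("top",t,(370,255,400,290)),("scene",s,(278,192,302,216))):
    H=cv2.cvtColor(im,cv2.COLOR_BGR2HSV)[y0:y1,x0:x1]
    m=((H[...,0]<10)|(H[...,0]>170))&(H[...,1]>160)&(H[...,2]>90)
    k,l,st,ce=cv2.connectedComponentsWithStats(m.astype(np.uint8))
    for i in range(1,k):
        if st[i,4]>5:print(n,"red",st[i,4],ce[i]+[x0,y0],cast(n,ce[i]+[x0,y0],.088))
    b=(H[...,2]<60)&(H[...,1]<120)
    k,l,st,ce=cv2.connectedComponentsWithStats(b.astype(np.uint8))
    i=1+np.argmax(st[1:,4]);p=np.argwhere(l==i)[:,::-1].astype(np.float32)
    print(n,"black",st[i],ce[i]+[x0,y0],cast(n,ce[i]+[x0,y0],.091),cv2.minAreaRect(p))
# shoulder ellipse in top
H=cv2.cvtColor(t,cv2.COLOR_BGR2HSV)[255:292,366:402]
m=((H[...,1]<50)&(H[...,2]>100)).astype(np.uint8)
cs,_=cv2.findContours(m,0,1);c=max(cs,key=len);h=cv2.convexHull(c)
(ce,r)=cv2.minEnclosingCircle(h);print("shoulder",np.array(ce)+[366,255],r,cast("top",np.array(ce)+[366,255],.055))
# wooden block top: dark brown
E
```

```text
top arm 60 [154.0897 238.5513] 78 [0.5384 0.1898 0.175 ]
top arm 75 [154.0676 238.5946] 74 [0.5383 0.1898 0.175 ]
top arm 90 [154.0435 238.6522] 69 [0.5382 0.1899 0.175 ]
top plate 60 [143.3444 168.9778] 90 [0.6555 0.2114 0.164 ]
top plate 75 [143.314  168.9535] 86 [0.6555 0.2114 0.164 ]
top plate 90 [143.2289 168.8313] 83 [0.6557 0.2116 0.164 ]
scene plate 60 [405.0833 334.0278] 72 [0.6575 0.211  0.164 ]
scene plate 75 [405. 334.] 68 [0.6575 0.2109 0.164 ]
scene plate 90 [405.0806 333.9839] 62 [0.6574 0.2109 0.164 ]
nut 80 [243.5306 181.8571] 98 [0.6247 0.0428 0.192 ]
nut 95 [245.1654 181.4812] 133 [0.6253 0.0401 0.192 ]
nut 110 [276.4033 202.1524] 6063 [ 0.5907 -0.0094  0.192 ]
top red 21 [392.7143 266.9524] [ 0.4889 -0.2041  0.088 ]
top red 30 [378.1 276.1] [ 0.4735 -0.1781  0.088 ]
top black [  6   7  20  20 200] [385.81  271.905] [ 0.4804 -0.1914  0.091 ] ((15.996813774108887, 17.91082763671875), (16.600208282470703, 15.722311019897461), 61.38954162597656)
scene red 18 [280.6111 201.3333] [ 0.4976 -0.1994  0.088 ]
scene red 46 [296.4783 204.7609] [ 0.484  -0.1697  0.088 ]
scene black [  3   3  16  21 247] [288.004  205.4332] [ 0.4996 -0.1767  0.091 ] ((10.426071166992188, 13.182879447937012), (14.097493171691895, 20.2729434967041), 3.5763344764709473)
shoulder [382.  271.5] 10.30786418914795 [ 0.4829 -0.1886  0.055 ]
```

```bash
python3 - <<'E'
from h import *
np.set_printoptions(precision=4,suppress=True)
print(rel([.481,-.192,.26]), rel([.256,.57,.26]))
print("camera",-np.array(optics.camera_info("top")["R"]).T@optics.camera_info("top")["t"])
E
```

```text
[-0.5174 -0.6024 -0.0661] [ 0.0004  0.0002 -0.0669]
camera [ 0.4328 -0.0743  1.1419]
```

```bash
python3 -m inch '[{"tz":-0.062},{"tx":-0.037,"ty":-0.043,"tz":-0.066,"az":0.157},{"tx":-0.074,"ty":-0.086,"tz":-0.066,"az":0.314},{"tx":-0.111,"ty":-0.129,"tz":-0.066,"az":0.471},{"tx":-0.148,"ty":-0.172,"tz":-0.066,"az":0.628},{"tx":-0.185,"ty":-0.215,"tz":-0.066,"az":0.785},{"tx":-0.222,"ty":-0.258,"tz":-0.066,"az":0.942},{"tx":-0.259,"ty":-0.301,"tz":-0.066,"az":1.1}]' 0.064; python3 -c "
from h import *
print(rel([.481,-.192,.20]),get_obs()['joint_pos'])
y=Ro.from_rotvec(get_obs()['orientation']).as_matrix()[:,1];print(np.degrees(np.arctan2(y[1],y[0])))"
```

```text
[-0.51741973 -0.60229453 -0.00611484] [ 1.14563347e+00  3.53591170e-01  1.63405370e+00  4.88748138e-06
  1.15520189e+00 -2.41749287e-03]
65.77836217179977$[0]: bad value
```

```bash
python3 -m inch '[{"tx":0,"ty":0,"tz":-0.062,"ax":0,"ay":0,"az":0},{"tx":-0.037,"ty":-0.043,"tz":-0.066,"ax":0,"ay":0,"az":0.157},{"tx":-0.074,"ty":-0.086,"tz":-0.066,"ax":0,"ay":0,"az":0.314},{"tx":-0.111,"ty":-0.129,"tz":-0.066,"ax":0,"ay":0,"az":0.471},{"tx":-0.148,"ty":-0.172,"tz":-0.066,"ax":0,"ay":0,"az":0.628},{"tx":-0.185,"ty":-0.215,"tz":-0.066,"ax":0,"ay":0,"az":0.785},{"tx":-0.222,"ty":-0.258,"tz":-0.066,"ax":0,"ay":0,"az":0.942},{"tx":-0.259,"ty":-0.301,"tz":-0.066,"ax":0,"ay":0,"az":1.1}]' 0.064; python3 -c "
from h import *
print(rel([.481,-.192,.20]),get_obs()['joint_pos'])
y=Ro.from_rotvec(get_obs()['orientation']).as_matrix()[:,1];print(np.degrees(np.arctan2(y[1],y[0])))"
```

```text
time: 1.1
tcp_pos: [0.3692, 0.1874, 0.2597]
orientation: [2.173, 2.269, 0.0]
ft_force: [1.3, 0.7, 0.8]
finger_gap: 0.698
grasp_force: 0.0
[-0.38391318  0.09533021  0.05973309] [ 4.66281234e-01 -5.61363794e-02  1.96986465e+00 -9.49265266e-05
  1.22776747e+00  4.23067715e-01]
2.4777814764644046
```

```bash
python3 -m inch '[{"tx":-0.048,"ty":0.012,"tz":0.007,"ax":0,"ay":0,"az":0.137},{"tx":-0.096,"ty":0.024,"tz":0.015,"ax":0,"ay":0,"az":0.273},{"tx":-0.144,"ty":0.036,"tz":0.022,"ax":0,"ay":0,"az":0.41},{"tx":-0.192,"ty":0.048,"tz":0.03,"ax":0,"ay":0,"az":0.545},{"tx":-0.24,"ty":0.06,"tz":0.037,"ax":0,"ay":0,"az":0.68},{"tx":-0.288,"ty":0.072,"tz":0.045,"ax":0,"ay":0,"az":0.82},{"tx":-0.336,"ty":0.084,"tz":0.052,"ax":0,"ay":0,"az":0.955},{"tx":-0.384,"ty":0.0953,"tz":0.06,"ax":0,"ay":0,"az":1.09}]'; python3 -c "
from h import *
print(rel([.481,-.192,.0585]),get_obs()['joint_pos'])
y=Ro.from_rotvec(get_obs()['orientation']).as_matrix()[:,1];print(np.degrees(np.arctan2(y[1],y[0])))"
```

```text
time: 2.1
tcp_pos: [0.4829, -0.1915, 0.1994]
orientation: [-3.034, -0.814, -0.0]
ft_force: [0.2, 0.5, 0.2]
finger_gap: 0.699
grasp_force: 0.0
[-0.00191452 -0.00047677  0.14092532] [-3.80463383e-01  1.82857342e-01  1.85068222e+00  1.27532154e-04
  1.10813236e+00  6.66244595e-01]
-59.97521096691155
```

```bash
python3 -m inch '[{"tx":-0.001,"ty":0,"tz":0.05,"ax":0,"ay":0,"az":0},{"tx":-0.001,"ty":0,"tz":0.09,"ax":0,"ay":0,"az":0},{"tx":-0.001,"ty":0,"tz":0.12,"ax":0,"ay":0,"az":0},{"tx":-0.001,"ty":0,"tz":0.133,"ax":0,"ay":0,"az":0},{"tx":-0.001,"ty":0,"tz":0.14,"ax":0,"ay":0,"az":0},{"tx":-0.001,"ty":0,"tz":0.14,"ax":0,"ay":0,"az":0}]'; python3 - <<'E'
from h import *
a=optics.grab_frame("top");b=optics.grab_frame("scene")
W=np.hstack([cv2.resize(a[235:310,345:435],(396,330),interpolation=2),cv2.resize(b[150:250,240:348],(396,367),interpolation=2)[:330]])
cv2.imwrite("pics/g1.png",W)
E
```

```text
time: 2.85
tcp_pos: [0.4823, -0.1904, 0.0602]
orientation: [3.032, 0.821, 0.001]
ft_force: [0.8, -0.5, -0.2]
finger_gap: 0.699
grasp_force: 0.0
```

View pics/g1.png

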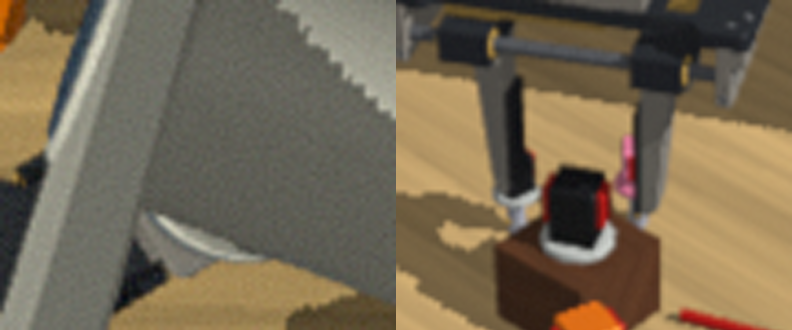

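The scene crop shows the head at about (578,205), straddled by the two open fingers and aligned with them. I'll close the gripper.

```bash
python3 -m inch '[{"tx":0,"ty":0,"tz":0.0,"ax":0,"ay":0,"az":0},{"tx":0,"ty":0,"tz":0.0,"ax":0,"ay":0,"az":0},{"tx":0,"ty":0,"tz":0.0,"ax":0,"ay":0,"az":0},{"tx":0,"ty":0,"tz":0.0,"ax":0,"ay":0,"az":0},{"tx":0,"ty":0,"tz":0.0,"ax":0,"ay":0,"az":0},{"tx":0,"ty":0,"tz":0.0,"ax":0,"ay":0,"az":0}]' 0.015 32;python3 -m inch '[{"tx":0,"ty":0,"tz":-0.01,"ax":0,"ay":0,"az":0},{"tx":0,"ty":0,"tz":-0.03,"ax":0,"ay":0,"az":0},{"tx":0,"ty":0,"tz":-0.06,"ax":0,"ay":0,"az":0},{"tx":0,"ty":0,"tz":-0.11,"ax":0,"ay":0,"az":0},{"tx":0,"ty":0,"tz":-0.16,"ax":0,"ay":0,"az":0},{"tx":0,"ty":0,"tz":-0.21,"ax":0,"ay":0,"az":0},{"tx":0,"ty":0,"tz":-0.21,"ax":0,"ay":0,"az":0}]'
python3 - <<'E'
from h import *
a=optics.grab_frame("scene");o=get_obs();print(o["tcp_pos"],o["joint_pos"])
cv2.imwrite("pics/s2.png",a)
c=optics.camera_info("scene");p=np.array(c["R"])@o["tcp_pos"]+c["t"];q=np.array(c["intrinsics"])@p;u=q[:2]/q[2];print(u)
x,y=u.astype(int);cv2.imwrite("pics/s2c.png",cv2.resize(a[max(0,y-60):y+60,x-60:x+60],(600,600),interpolation=2))
print(rel([.5384,.1898,.26]))
E
```

```text
time: 3.7
tcp_pos: [0.4821, -0.1904, 0.06]
orientation: [3.032, 0.821, 0.0]
ft_force: [-0.5, 0.1, 4.5]
finger_gap: 0.28
grasp_force: 32.0
time: 4.58
tcp_pos: [0.4838, -0.191, 0.274]
orientation: [3.028, 0.82, 0.009]
ft_force: [-1.0, 0.3, -2.5]
finger_gap: 0.278
grasp_force: 32.0
[ 0.48244054 -0.19045755  0.27133368] [-3.78946476e-01  1.14299390e-01  1.76729457e+00  8.14272181e-05
  1.25696845e+00  6.63008002e-01]
[287.26329041 114.28086415]
[ 0.2401386  -0.30011014  0.01109386]
```

View pics/s2c.png

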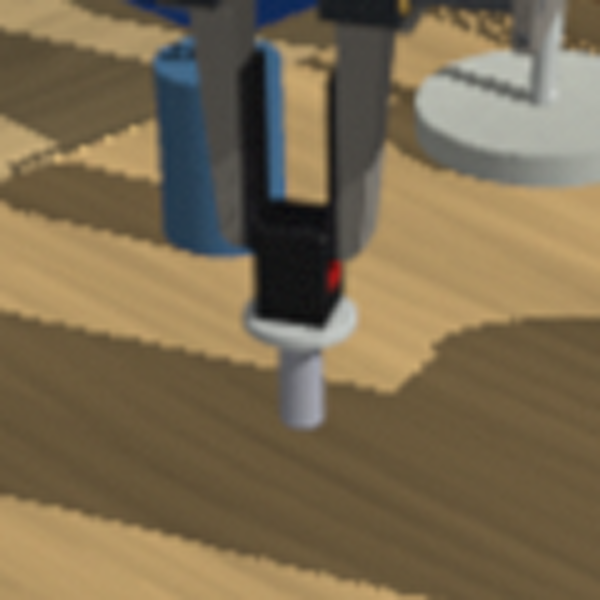

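The crop shows the pin held upright with both buttons flush and the tip centre at crop (302,414). The pin sits slightly towards the camera relative to the pads, so I'll work out that offset.

```bash
python3 - <<'E'
from h import *
np.set_printoptions(precision=4,suppress=True)
o=get_obs();R=Ro.from_rotvec(o["orientation"]);print(R.as_matrix())
u0=np.array([287,114])-60
b=cv2.imread("pics/s2.png")
H=cv2.cvtColor(b,cv2.COLOR_BGR2HSV)
# shank rows: low saturation pixels around crop rows 360..405
for y in range(124,141):
    r=np.arange(275,300); m=(H[y,275:300,1]<50); 
    print(y,r[m].min() if m.any() else None,r[m].max() if m.any() else None,m.sum())
for cr in((302,414),(300.5,375)):
    px=u0+(np.array(cr)+.5)/5-.5
    for z in(o["tcp_pos"][2]-.048,):
        P=cast("scene",px,z);print(px,P,R.inv().apply(P-o["tcp_pos"]))
E
```

```text
[[ 0.8634  0.5045  0.0028]
 [ 0.5045 -0.8634 -0.001 ]
 [ 0.0019  0.0023 -1.    ]]
124 283 290 8
125 283 290 8
126 283 291 9
127 283 291 9
128 283 291 9
129 283 291 9
130 283 291 9
131 283 291 9
132 283 291 9
133 283 291 9
134 283 291 9
135 283 291 9
136 283 291 9
137 283 291 9
138 284 291 8
139 285 290 6
140 None None 0
[287.  136.4] [ 0.4783 -0.197   0.2233] [-0.007   0.0035  0.048 ]
[286.7 128.6] [ 0.459  -0.2178  0.2233] [-0.0341  0.0117  0.048 ]
```

```bash
python3 -m inch '[{"tx":0.03,"ty":-0.037,"tz":0.001,"ax":0,"ay":0,"az":-0.18},{"tx":0.06,"ty":-0.075,"tz":0.002,"ax":0,"ay":0,"az":-0.36},{"tx":0.09,"ty":-0.112,"tz":0.002,"ax":0,"ay":0,"az":-0.54},{"tx":0.12,"ty":-0.15,"tz":0.003,"ax":0,"ay":0,"az":-0.72},{"tx":0.15,"ty":-0.187,"tz":0.003,"ax":0,"ay":0,"az":-0.9},{"tx":0.18,"ty":-0.225,"tz":0.004,"ax":0,"ay":0,"az":-1.08},{"tx":0.21,"ty":-0.262,"tz":0.005,"ax":0,"ay":0,"az":-1.26},{"tx":0.24,"ty":-0.3,"tz":0.006,"ax":0,"ay":0,"az":-1.44}]'
python3 -m inch '[{"tx":0,"ty":0,"tz":0,"ax":0,"ay":0,"az":0},{"tx":0,"ty":0,"tz":0,"ax":0,"ay":0,"az":0}]'
python3 - <<'E'
from h import *
a=optics.grab_frame("scene");o=get_obs();print(o["tcp_pos"],o["ft_force"],o["grasp_force"])
cv2.imwrite("pics/s3.png",a);cv2.imwrite("pics/t3.png",optics.grab_frame("top"))
cv2.imwrite("pics/s3c.png",cv2.resize(a[170:300,390:520],(780,780)[:2],interpolation=2)[:600])
c=optics.camera_info("scene")
for d in(0,-.048):
  p=np.array(c["R"])@(o["tcp_pos"]+[0,0,d])+c["t"];q=np.array(c["intrinsics"])@p;print(q[:2]/q[2])
E
```

```text
time: 5.62
tcp_pos: [0.5365, 0.191, 0.2615]
orientation: [-1.729, -2.62, 0.005]
ft_force: [0.6, 0.5, -2.2]
finger_gap: 0.28
grasp_force: 32.0
time: 5.88
tcp_pos: [0.5366, 0.1891, 0.2621]
orientation: [-1.739, -2.614, 0.005]
ft_force: [0.3, -0.6, -1.6]
finger_gap: 0.276
grasp_force: 32.0
[0.53691906 0.18870388 0.2625798 ] [-0.28220245 -0.38776706 -1.33991391] 32.00359247624874
[453.4948891  227.78522397]
[448.15753246 254.45963011]
```

View pics/s3c.png

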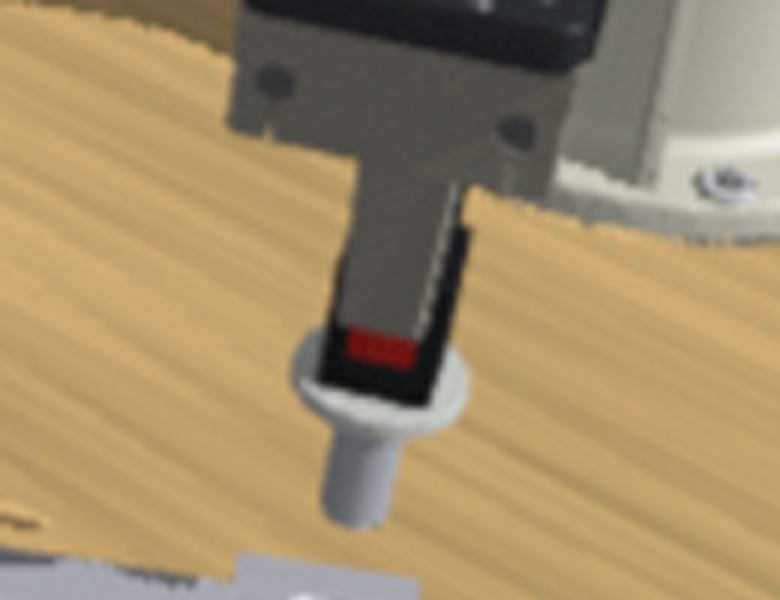

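The crop shows the pin tip centred near crop (357,510), full image about (449,255). That is within about 1 px of where the tool axis predicts, so the grip is nearly centred. I'll compare the tip and the hole in this view.

```bash
python3 - <<'E'
from h import *
np.set_printoptions(precision=4,suppress=True)
o=get_obs();R=Ro.from_rotvec(o["orientation"]);T=o["tcp_pos"]
s=cv2.imread("pics/s3.png");H=cv2.cvtColor(s,cv2.COLOR_BGR2HSV)
for y in range(246,261):
    r=np.arange(435,465);m=H[y,435:465,1]<60;print(y,r[m].min() if m.any() else 0,r[m].max() if m.any() else 0,end="; ")
P=cast("scene",(449,255),T[2]-.048);print("\ntip scene",P,"tool off",R.inv().apply(P-T))
for uv in((443.3,273.6),):print("hole scene z.18",cast("scene",uv,.18))
# arm end hole: gray levels
g=cv2.cvtColor(cv2.imread("pics/scene0.png"),cv2.COLOR_BGR2GRAY);print(g[264:284,428:460])
E
```

```text
246 445 456; 247 445 455; 248 444 455; 249 444 455; 250 444 455; 251 444 455; 252 444 454; 253 444 454; 254 444 454; 255 444 454; 256 445 453; 257 447 452; 258 0 0; 259 0 0; 260 0 0; 
tip scene [0.5375 0.1904 0.215 ] tool off [0.0016 0.0011 0.048 ]
hole scene z.18 [0.5401 0.1887 0.18  ]
[[165 163 162 162 163 161 163 165 164 165 164 164 165 164 165 162 161 159
  160 160 157 153 153 151 153 154 157 158 157 156 156 160]
 [156 160 162 162 161 163 161 162 163 163 163 162 164 164 164 164 164 163
  164 163 164 162 162 160 159 159 160 159 159 158 156 156]
 [147 157 165 165 164 164 164 164 163 162 163 163 164 162 163 163 162 163
  165 164 164 165 166 166 165 164 163 163 164 163 163 162]
 [160 162 165 165 165 165 165 165 165 165 165 165 164 164 163 163 163 164
  162 164 163 164 164 164 165 164 165 166 164 166 166 163]
 [169 166 163 165 165 165 166 165 166 165 166 166 169 169 166 167 166 165
  165 166 165 164 163 164 164 164 163 164 164 164 165 161]
 [168 165 162 163 162 164 164 165 163 166 179 191 204 196 181 176 170 164
  163 165 167 166 166 166 165 165 164 164 164 163 165 158]
 [168 165 161 
[... 1148 characters left out ...]
6 167 166 166 166 165 166 164 122]
 [158 164 163 162 163 163 164 163 163 163 164 164 160 150 148 144 142 143
  143 150 152 162 166 167 166 166 167 165 166 166 159 118]
 [158 164 164 163 163 164 164 164 162 163 163 162 163 164 164 164 165 166
  165 166 166 167 166 159 163 167 166 167 167 167 154 117]
 [159 161 161 163 163 163 164 164 164 165 165 165 164 164 164 164 164 164
  163 163 163 163 164 160 163 166 166 166 166 166 155 116]
 [137 140 143 146 153 155 160 163 163 163 163 163 163 165 164 164 165 165
  165 164 164 164 164 162 162 163 164 164 165 165 153 116]
 [114 117 119 123 128 132 135 140 142 146 153 156 160 163 163 165 164 164
  166 164 165 165 166 164 165 163 164 163 164 163 150 115]]
```

```bash
python3 -c "
from h import *
np.set_printoptions(precision=4,suppress=True)
print(rel([.539,.188,.2305]));print(Ro.from_rotvec(get_obs()['orientation']).as_matrix())"
```

```text
[-0.0012  0.0015  0.0325]
[[-0.3856  0.9227 -0.0015]
 [ 0.9227  0.3856 -0.0009]
 [-0.0002 -0.0017 -1.    ]]
```

```bash
python3 -m inch '[{"tx":-0.0012,"ty":0.0015,"tz":0.015,"ax":0,"ay":0,"az":0},{"tx":-0.0012,"ty":0.0015,"tz":0.025,"ax":0,"ay":0,"az":0},{"tx":-0.0012,"ty":0.0015,"tz":0.0325,"ax":0,"ay":0,"az":0},{"tx":-0.0012,"ty":0.0015,"tz":0.034,"ax":0,"ay":0,"az":0},{"tx":-0.0012,"ty":0.0015,"tz":0.035,"ax":0,"ay":0,"az":0}]';python3 -m inch '[{"tx":0,"ty":0,"tz":0.001,"ax":0,"ay":0,"az":0},{"tx":0,"ty":0,"tz":0.001,"ax":0,"ay":0,"az":0}]'
```

```text
time: 6.6
tcp_pos: [0.5397, 0.1894, 0.2288]
orientation: [1.738, 2.617, 0.0]
ft_force: [0.3, 1.3, -1.6]
finger_gap: 0.278
grasp_force: 32.0
time: 6.85
tcp_pos: [0.5397, 0.1894, 0.228]
orientation: [1.738, 2.617, 0.0]
ft_force: [-1.1, -0.4, -1.7]
finger_gap: 0.28
grasp_force: 32.0
```

```bash
python3 -m inch '[{"tx":0,"ty":0,"tz":0.001,"ax":0,"ay":0,"az":0},{"tx":0,"ty":0,"tz":0.001,"ax":0,"ay":0,"az":0}]';python3 -m inch '[{"tx":0,"ty":0,"tz":0.001,"ax":0,"ay":0,"az":0},{"tx":0,"ty":0,"tz":0.001,"ax":0,"ay":0,"az":0}]'; python3 - <<'E'
from h import *
s=optics.grab_frame("scene");cv2.imwrite("pics/s4c.png",cv2.resize(s[220:300,400:490],(720,640),interpolation=2)[:600])
E
```

```text
time: 7.1
tcp_pos: [0.5396, 0.1893, 0.2268]
orientation: [-1.738, -2.617, 0.0]
ft_force: [-0.2, -0.4, -1.7]
finger_gap: 0.277
grasp_force: 32.0
time: 7.35
tcp_pos: [0.5396, 0.1893, 0.2257]
orientation: [-1.738, -2.617, 0.0]
ft_force: [-0.4, -1.0, -1.4]
finger_gap: 0.281
grasp_force: 32.0
```

View pics/s4c.png

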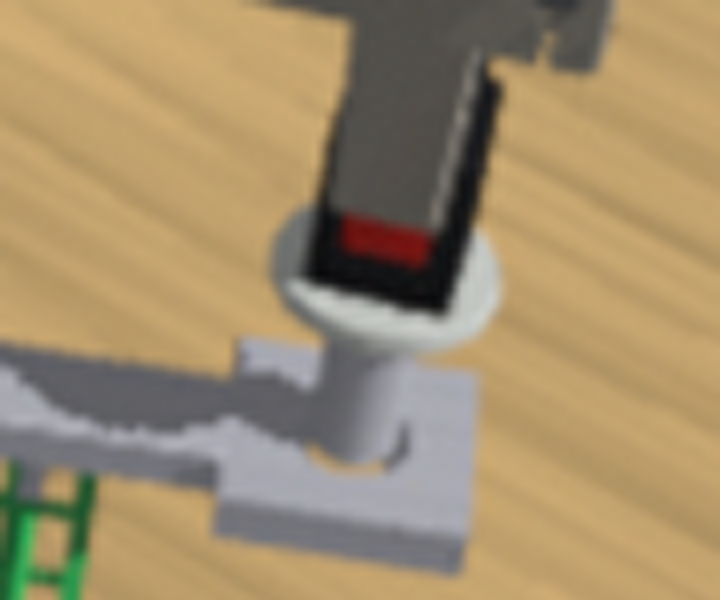

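The tip has entered the hole chamfer (hole centre about crop (357,445)) and sits roughly 1 mm to the left. I'll nudge it right and keep going down.

```bash
python3 -m inch '[{"tx":0.0009,"ty":-0.0004,"tz":0.0,"ax":0,"ay":0,"az":0},{"tx":0.0009,"ty":-0.0004,"tz":0.001,"ax":0,"ay":0,"az":0},{"tx":0.0009,"ty":-0.0004,"tz":0.002,"ax":0,"ay":0,"az":0},{"tx":0.0009,"ty":-0.0004,"tz":0.002,"ax":0,"ay":0,"az":0}]';python3 -m inch '[{"tx":0,"ty":0,"tz":0.001,"ax":0,"ay":0,"az":0},{"tx":0,"ty":0,"tz":0.002,"ax":0,"ay":0,"az":0},{"tx":0,"ty":0,"tz":0.002,"ax":0,"ay":0,"az":0}]'
```

```text
time: 7.9
tcp_pos: [0.5391, 0.19, 0.2238]
orientation: [1.738, 2.616, 0.0]
ft_force: [2.4, -0.6, -1.9]
finger_gap: 0.277
grasp_force: 32.0
time: 8.28
tcp_pos: [0.539, 0.1899, 0.2217]
orientation: [1.738, 2.617, 0.0]
ft_force: [1.5, -0.7, -1.9]
finger_gap: 0.282
grasp_force: 32.0
```

```bash
python3 -m inch '[{"tx":0,"ty":0,"tz":0.001,"ax":0,"ay":0,"az":0},{"tx":0,"ty":0,"tz":0.002,"ax":0,"ay":0,"az":0},{"tx":0,"ty":0,"tz":0.002,"ax":0,"ay":0,"az":0}]'; cat > arc.py <<'E'
from h import *
import sys
np.set_printoptions(precision=4,suppress=True)
pv=np.array([.625,.043]);o=get_obs();R=Ro.from_rotvec(o["orientation"])
d=o["tcp_pos"][:2]-pv;r=np.hypot(*d);a=np.arctan2(d[1],d[0]);u=d/r
print("r,ang",r,np.degrees(a),"f",o["ft_force"],"frad,ftan",o["ft_force"][:2]@u,o["ft_force"][:2]@[-u[1],u[0]])
for k in range(1,9):
    b=a-np.radians(float(sys.argv[1])*k);p=pv+r*np.array([np.cos(b),np.sin(b)])
    print(np.degrees(b),R.inv().apply(np.r_[p-o["tcp_pos"][:2],0])[:2])
E
python3 arc.py 2.5
```

```text
time: 8.65
tcp_pos: [0.5389, 0.1899, 0.2197]
orientation: [1.738, 2.617, -0.0]
ft_force: [1.7, -0.6, -1.3]
finger_gap: 0.28
grasp_force: 32.0
r,ang 0.17030535928871698 120.37134828680513 f [ 1.7292 -0.5572 -1.2548] frad,ftan -1.3550239068891041 -1.2101494144471838
117.87134828680513 [0.0008 0.0074]
115.37134828680513 [0.0013 0.0148]
112.87134828680512 [0.0015 0.0222]
110.37134828680513 [0.0013 0.0297]
107.87134828680513 [0.0009 0.0371]
105.37134828680513 [0.0001 0.0445]
102.87134828680512 [-0.0011  0.0518]
100.37134828680512 [-0.0025  0.0591]
```

```bash
python3 -m inch '[{"tx":0.0004,"ty":0.0037,"tz":0,"ax":0,"ay":0,"az":0},{"tx":0.0008,"ty":0.0074,"tz":0,"ax":0,"ay":0,"az":0},{"tx":0.0011,"ty":0.0111,"tz":0,"ax":0,"ay":0,"az":0},{"tx":0.0013,"ty":0.0148,"tz":0,"ax":0,"ay":0,"az":0},{"tx":0.0014,"ty":0.0185,"tz":0,"ax":0,"ay":0,"az":0},{"tx":0.0015,"ty":0.0222,"tz":0,"ax":0,"ay":0,"az":0},{"tx":0.0014,"ty":0.026,"tz":0,"ax":0,"ay":0,"az":0},{"tx":0.0013,"ty":0.0297,"tz":0,"ax":0,"ay":0,"az":0}]'; python3 arc.py 2.5
```

```text
time: 9.65
tcp_pos: [0.5659, 0.2028, 0.2198]
orientation: [-1.738, -2.617, 0.0]
ft_force: [-1.2, -2.1, -1.9]
finger_gap: 0.281
grasp_force: 32.0
r,ang 0.17034656674387494 110.28385507498177 f [-1.2008 -2.052  -1.9161] frad,ftan -1.5084213070625272 1.8377096882157526
107.78385507498177 [-0.0005  0.0074]
105.28385507498177 [-0.0013  0.0148]
102.78385507498176 [-0.0024  0.0221]
100.28385507498176 [-0.0039  0.0294]
97.78385507498177 [-0.0057  0.0367]
95.28385507498177 [-0.0077  0.0438]
92.78385507498176 [-0.0101  0.0508]
90.28385507498176 [-0.0128  0.0578]
```

```bash
python3 -m inch '[{"tx":-0.0005,"ty":0.0074,"tz":0,"ax":0,"ay":0,"az":0},{"tx":-0.0013,"ty":0.0148,"tz":0,"ax":0,"ay":0,"az":0},{"tx":-0.0024,"ty":0.0221,"tz":0,"ax":0,"ay":0,"az":0},{"tx":-0.0039,"ty":0.0294,"tz":0,"ax":0,"ay":0,"az":0},{"tx":-0.0057,"ty":0.0367,"tz":0,"ax":0,"ay":0,"az":0},{"tx":-0.0077,"ty":0.0438,"tz":0,"ax":0,"ay":0,"az":0},{"tx":-0.0101,"ty":0.0508,"tz":0,"ax":0,"ay":0,"az":0},{"tx":-0.0101,"ty":0.0508,"tz":0,"ax":0,"ay":0,"az":0}]'; python3 arc.py 1.5
```

```text
time: 10.65
tcp_pos: [0.6174, 0.2133, 0.2198]
orientation: [1.738, 2.616, 0.001]
ft_force: [-0.1, 0.1, -2.1]
finger_gap: 0.283
grasp_force: 32.0
r,ang 0.17044157849545277 92.56595619416808 f [-0.1299  0.0583 -2.0858] frad,ftan 0.06406887735210205 0.12720031174759905
91.0659561941681 [-0.0016  0.0042]
89.56595619416808 [-0.0033  0.0083]
88.06595619416808 [-0.0051  0.0124]
86.5659561941681 [-0.007   0.0164]
85.06595619416808 [-0.0091  0.0204]
83.56595619416808 [-0.0112  0.0243]
82.0659561941681 [-0.0134  0.0282]
80.56595619416808 [-0.0157  0.032 ]
```

```bash
python3 -m inch '[{"tx":-0.0016,"ty":0.0042,"tz":0,"ax":0,"ay":0,"az":0},{"tx":-0.0051,"ty":0.0124,"tz":0,"ax":0,"ay":0,"az":0},{"tx":-0.0091,"ty":0.0204,"tz":0,"ax":0,"ay":0,"az":0},{"tx":-0.0134,"ty":0.0282,"tz":0,"ax":0,"ay":0,"az":0},{"tx":-0.0157,"ty":0.032,"tz":0,"ax":0,"ay":0,"az":0},{"tx":-0.0174,"ty":0.0347,"tz":0,"ax":0,"ay":0,"az":0},{"tx":-0.0174,"ty":0.0347,"tz":0,"ax":0,"ay":0,"az":0}]'; python3 arc.py 1
```

```text
time: 11.52
tcp_pos: [0.6556, 0.2104, 0.2198]
orientation: [1.738, 2.616, 0.001]
ft_force: [-0.0, 0.1, -1.1]
finger_gap: 0.282
grasp_force: 32.0
r,ang 0.1701948203853611 79.63606205868777 f [-0.0201  0.0957 -1.0643] frad,ftan 0.0905066708936812 0.03694715204699486
78.63606205868777 [-0.0016  0.0025]
77.63606205868777 [-0.0033  0.0049]
76.63606205868777 [-0.0051  0.0073]
75.63606205868777 [-0.0068  0.0097]
74.63606205868777 [-0.0087  0.0121]
73.63606205868777 [-0.0105  0.0144]
72.63606205868777 [-0.0124  0.0167]
71.63606205868777 [-0.0143  0.0189]
```

```bash
python3 -m inch '[{"tx":0,"ty":0,"tz":0.001,"ax":0,"ay":0,"az":0},{"tx":0,"ty":0,"tz":0.002,"ax":0,"ay":0,"az":0},{"tx":0,"ty":0,"tz":0.002,"ax":0,"ay":0,"az":0}]';python3 -m inch '[{"tx":0,"ty":0,"tz":0.001,"ax":0,"ay":0,"az":0},{"tx":0,"ty":0,"tz":0.001,"ax":0,"ay":0,"az":0}]'
```

```text
time: 11.9
tcp_pos: [0.6551, 0.2104, 0.2177]
orientation: [1.738, 2.617, -0.0]
ft_force: [0.2, -0.0, -1.8]
finger_gap: 0.282
grasp_force: 32.0
time: 12.15
tcp_pos: [0.6552, 0.2104, 0.2167]
orientation: [-1.738, -2.617, 0.0]
ft_force: [-0.2, -0.7, -1.4]
finger_gap: 0.276
grasp_force: 32.0
```

```bash
for i in 1 2 3; do :; done; python3 -m inch '[{"tx":0,"ty":0,"tz":0.001,"ax":0,"ay":0,"az":0},{"tx":0,"ty":0,"tz":0.001,"ax":0,"ay":0,"az":0}]';python3 -m inch '[{"tx":0,"ty":0,"tz":0.0007,"ax":0,"ay":0,"az":0},{"tx":0,"ty":0,"tz":0.0007,"ax":0,"ay":0,"az":0}]'
```

```text
time: 12.4
tcp_pos: [0.6553, 0.2105, 0.216]
orientation: [1.738, 2.617, 0.0]
ft_force: [0.5, -0.4, 0.1]
finger_gap: 0.277
grasp_force: 32.0
time: 12.65
tcp_pos: [0.6555, 0.2105, 0.2158]
orientation: [1.738, 2.616, 0.001]
ft_force: [-0.8, -0.3, 5.0]
finger_gap: 0.279
grasp_force: 32.0
```

```bash
python3 -m inch '[{"tx":-0.0003,"ty":0.0004,"tz":-0.0004,"ax":0,"ay":0,"az":0},{"tx":-0.0006,"ty":0.0008,"tz":-0.0003,"ax":0,"ay":0,"az":0},{"tx":-0.0006,"ty":0.0008,"tz":-0.0003,"ax":0,"ay":0,"az":0}]';python3 -m inch '[{"tx":-0.0003,"ty":0.0004,"tz":0,"ax":0,"ay":0,"az":0},{"tx":-0.0006,"ty":0.0008,"tz":0,"ax":0,"ay":0,"az":0},{"tx":-0.0006,"ty":0.0008,"tz":0,"ax":0,"ay":0,"az":0}]';python3 -m inch '[{"tx":-0.0003,"ty":0.0004,"tz":0,"ax":0,"ay":0,"az":0},{"tx":-0.0006,"ty":0.0008,"tz":0,"ax":0,"ay":0,"az":0},{"tx":-0.0006,"ty":0.0008,"tz":0,"ax":0,"ay":0,"az":0}]'
```

```text
time: 13.02
tcp_pos: [0.6559, 0.2103, 0.2156]
orientation: [-1.738, -2.616, 0.0]
ft_force: [-2.8, -0.2, 6.4]
finger_gap: 0.279
grasp_force: 32.0
time: 13.4
tcp_pos: [0.6563, 0.2102, 0.2155]
orientation: [-1.737, -2.615, 0.001]
ft_force: [-3.9, 0.8, 7.2]
finger_gap: 0.276
grasp_force: 32.0
time: 13.78
tcp_pos: [0.6579, 0.2099, 0.2147]
orientation: [-1.738, -2.616, 0.001]
ft_force: [-1.1, 2.2, -0.8]
finger_gap: 0.276
grasp_force: 32.0
```

```bash
python3 -m inch '[{"tx":0,"ty":0,"tz":0.0005,"ax":0,"ay":0,"az":0},{"tx":0,"ty":0,"tz":0.001,"ax":0,"ay":0,"az":0},{"tx":0,"ty":0,"tz":0.001,"ax":0,"ay":0,"az":0}]';python3 -m inch '[{"tx":0,"ty":0,"tz":0.0005,"ax":0,"ay":0,"az":0},{"tx":0,"ty":0,"tz":0.001,"ax":0,"ay":0,"az":0},{"tx":0,"ty":0,"tz":0.001,"ax":0,"ay":0,"az":0}]'
```

```text
time: 14.15
tcp_pos: [0.6581, 0.2098, 0.2142]
orientation: [-1.738, -2.617, 0.0]
ft_force: [-1.4, 1.7, -1.3]
finger_gap: 0.276
grasp_force: 32.0
time: 14.52
tcp_pos: [0.6582, 0.2098, 0.2134]
orientation: [1.738, 2.617, 0.0]
ft_force: [-1.1, 1.0, -0.9]
finger_gap: 0.276
grasp_force: 32.0
```

```bash
python3 -m inch '[{"tx":0,"ty":0,"tz":0.001,"ax":0,"ay":0,"az":0},{"tx":0,"ty":0,"tz":0.002,"ax":0,"ay":0,"az":0},{"tx":0,"ty":0,"tz":0.0025,"ax":0,"ay":0,"az":0}]';python3 -m inch '[{"tx":0,"ty":0,"tz":0.001,"ax":0,"ay":0,"az":0},{"tx":0,"ty":0,"tz":0.002,"ax":0,"ay":0,"az":0},{"tx":0,"ty":0,"tz":0.003,"ax":0,"ay":0,"az":0}]'
```

```text
time: 14.9
tcp_pos: [0.6582, 0.2097, 0.2108]
orientation: [1.738, 2.617, 0.0]
ft_force: [-1.3, 1.1, 0.4]
finger_gap: 0.28
grasp_force: 32.0
time: 15.28
tcp_pos: [0.6581, 0.2098, 0.2078]
orientation: [-1.738, -2.617, -0.0]
ft_force: [-0.6, 1.0, -1.8]
finger_gap: 0.28
grasp_force: 32.0
```

```bash
python3 -m inch '[{"tx":0,"ty":0,"tz":0.001,"ax":0,"ay":0,"az":0},{"tx":0,"ty":0,"tz":0.002,"ax":0,"ay":0,"az":0},{"tx":0,"ty":0,"tz":0.003,"ax":0,"ay":0,"az":0},{"tx":0,"ty":0,"tz":0.004,"ax":0,"ay":0,"az":0}]';python3 -m inch '[{"tx":0,"ty":0,"tz":0.001,"ax":0,"ay":0,"az":0},{"tx":0,"ty":0,"tz":0.002,"ax":0,"ay":0,"az":0},{"tx":0,"ty":0,"tz":0.003,"ax":0,"ay":0,"az":0},{"tx":0,"ty":0,"tz":0.004,"ax":0,"ay":0,"az":0}]'
```

```text
time: 15.78
tcp_pos: [0.6581, 0.2098, 0.2038]
orientation: [-1.738, -2.617, -0.0]
ft_force: [-1.1, 1.7, -0.5]
finger_gap: 0.276
grasp_force: 32.0
time: 16.27
tcp_pos: [0.6582, 0.2098, 0.1998]
orientation: [1.738, 2.617, 0.0]
ft_force: [-1.3, 1.5, 0.2]
finger_gap: 0.279
grasp_force: 32.0
```

```bash
python3 -m inch '[{"tx":0,"ty":0,"tz":0.001,"ax":0,"ay":0,"az":0},{"tx":0,"ty":0,"tz":0.002,"ax":0,"ay":0,"az":0},{"tx":0,"ty":0,"tz":0.003,"ax":0,"ay":0,"az":0},{"tx":0,"ty":0,"tz":0.004,"ax":0,"ay":0,"az":0},{"tx":0,"ty":0,"tz":0.005,"ax":0,"ay":0,"az":0},{"tx":0,"ty":0,"tz":0.006,"ax":0,"ay":0,"az":0}]';python3 -m inch '[{"tx":0,"ty":0,"tz":0.0008,"ax":0,"ay":0,"az":0},{"tx":0,"ty":0,"tz":0.0016,"ax":0,"ay":0,"az":0},{"tx":0,"ty":0,"tz":0.0024,"ax":0,"ay":0,"az":0}]'
```

```text
time: 17.02
tcp_pos: [0.6582, 0.2098, 0.1938]
orientation: [1.738, 2.617, 0.0]
ft_force: [-1.6, 3.3, 0.1]
finger_gap: 0.281
grasp_force: 32.0
time: 17.4
tcp_pos: [0.6581, 0.2098, 0.1915]
orientation: [-1.738, -2.617, -0.0]
ft_force: [0.1, 3.0, 0.3]
finger_gap: 0.281
grasp_force: 32.0
```

Next, seat the shoulder gently until the force rises.

```bash
python3 -m inch '[{"tx":0,"ty":0,"tz":0.0005,"ax":0,"ay":0,"az":0},{"tx":0,"ty":0,"tz":0.001,"ax":0,"ay":0,"az":0},{"tx":0,"ty":0,"tz":0.001,"ax":0,"ay":0,"az":0}]';python3 -m inch '[{"tx":0,"ty":0,"tz":0.0003,"ax":0,"ay":0,"az":0},{"tx":0,"ty":0,"tz":0.0006,"ax":0,"ay":0,"az":0},{"tx":0,"ty":0,"tz":0.0006,"ax":0,"ay":0,"az":0}]'
```

```text
time: 17.77
tcp_pos: [0.6581, 0.2097, 0.1904]
orientation: [-1.738, -2.617, 0.0]
ft_force: [-0.7, 2.8, -1.2]
finger_gap: 0.282
grasp_force: 32.0
time: 18.15
tcp_pos: [0.6582, 0.2098, 0.1901]
orientation: [1.738, 2.617, 0.0]
ft_force: [-2.8, 3.1, 2.0]
finger_gap: 0.276
grasp_force: 32.0
```

```bash
python3 -m inch '[{"tx":0.0003,"ty":0,"tz":0.0003,"ax":0,"ay":0,"az":0},{"tx":0.0004,"ty":0,"tz":0.0003,"ax":0,"ay":0,"az":0}]';python3 -m inch '[{"tx":0,"ty":0,"tz":0,"ax":0,"ay":0,"az":0},{"tx":0,"ty":0,"tz":0,"ax":0,"ay":0,"az":0},{"tx":0,"ty":0,"tz":0,"ax":0,"ay":0,"az":0},{"tx":0,"ty":0,"tz":0,"ax":0,"ay":0,"az":0},{"tx":0,"ty":0,"tz":0,"ax":0,"ay":0,"az":0},{"tx":0,"ty":0,"tz":0,"ax":0,"ay":0,"az":0}]' 0.07;python3 -m inch '[{"tx":0,"ty":0,"tz":-0.01,"ax":0,"ay":0,"az":0},{"tx":0,"ty":0,"tz":-0.03,"ax":0,"ay":0,"az":0},{"tx":0,"ty":0,"tz":-0.06,"ax":0,"ay":0,"az":0},{"tx":0,"ty":0,"tz":-0.1,"ax":0,"ay":0,"az":0},{"tx":0,"ty":-0.05,"tz":-0.12,"ax":0,"ay":0,"az":0},{"tx":0,"ty":-0.11,"tz":-0.12,"ax":0,"ay":0,"az":0},{"tx":0,"ty":-0.17,"tz":-0.12,"ax":0,"ay":0,"az":0},{"tx":0,"ty":-0.17,"tz":-0.12,"ax":0,"ay":0,"az":0}]'
python3 - <<'E'
from h import *
s=optics.grab_frame("scene");t=optics.grab_frame("top")
cv2.imwrite("pics/f1.png",np.vstack([cv2.resize(s[240:390,320:470],(600,600),interpolation=2)[:, :]]))
cv2.imwrite("pics/f1t.png",t)
E
```

```text
time: 18.4
tcp_pos: [0.6582, 0.2099, 0.19]
orientation: [1.738, 2.616, 0.0]
ft_force: [-2.6, 1.6, 5.1]
finger_gap: 0.277
grasp_force: 32.0
time: 19.15
tcp_pos: [0.658, 0.2101, 0.1895]
orientation: [1.738, 2.617, -0.0]
ft_force: [-1.0, -0.4, -0.5]
finger_gap: 0.756
grasp_force: 0.0
time: 20.15
tcp_pos: [0.4983, 0.143, 0.3115]
orientation: [1.739, 2.616, 0.001]
ft_force: [0.5, 0.3, 0.5]
finger_gap: 0.761
grasp_force: 0.0
```

View pics/f1.png

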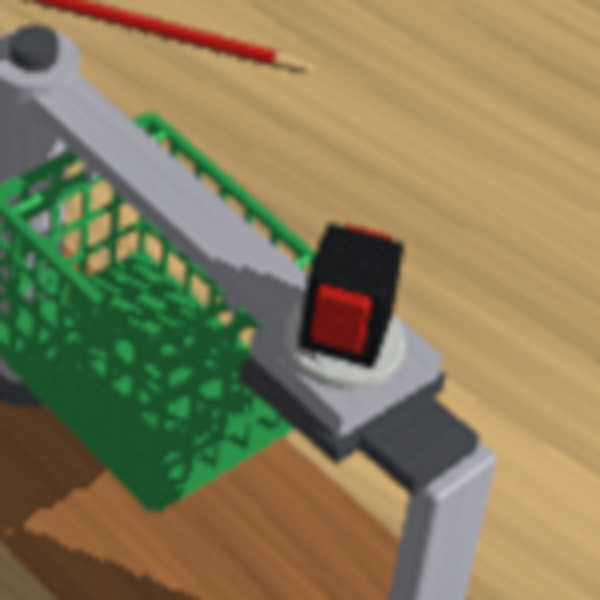

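The pin's shoulder is flat on the arm at about crop (350,355). The near button stands out at (340,320), a red edge shows on the far side, and the gripper is clear. I'll hand it in.

```bash
python3 -m inch '[{"tx":0,"ty":0,"tz":0,"ax":0,"ay":0,"az":0},{"tx":0,"ty":0,"tz":0,"ax":0,"ay":0,"az":0}]' && python3 -c "
from bench import ticket;print(ticket.sign_off())"
```

```text
time: 20.5
tcp_pos: [0.5022, 0.1446, 0.3095]
orientation: [-1.738, -2.617, 0.0]
ft_force: [-0.8, 0.0, 0.2]
finger_gap: 0.768
grasp_force: 0.0
the job is handed in; nothing more can be done
None
```

The pin is through the arm and the lower plate with its shoulder down on the arm. In the last picture the buttons look sprung out and the gripper is clear; I handed the job in at about 20.5 s but got no verdict back.

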